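# Park and lock the screen separator

## Robot

A 7-joint arm with a two-finger parallel gripper is mounted at the origin on the work surface. World frame = base frame: x ahead of the robot, y to its left, z up, the work surface at z = 0. Lengths are in m, angles in rad, forces in N, time in s.
With the tool pointing down it reaches from about 0.4 to 0.85 m from the base axis. Payload 10.4 kg.
Tool frame: the origin (TCP) lies at the very end of the fingers, on their centre line; the grasp point (between the pads) lies manip.hold_point_z behind it (manip.hold_point_z is the distance from the TCP to the grasp point, in m); z points along the fingers, y is the direction in which the jaws open and shut (so a half turn about z gives the same grasp; the last joint's range is limited). The gripper opens to 85 mm and grips with 20 to 120 N. Pads are 22 mm wide; open, the fingers measure 114 mm over their backs; the gripper's body (76 mm by 85 mm) begins 54 mm behind the grasp point. The pads swing forward as they close: fully open they stand 13 mm farther back than shut.
Start: joints at [1.114, 0.332, -0.065, 1.46, 0.022, 1.35, -0.088], TCP at [0.263, -0.567, 0.231] pointing down, gripper open.
Joint ranges: [-2.6, 2.6], [-0.5, 2.12], [-1.47, 1.34], [0.16, 2.42], [-1.27, 4.41], [0.06, 2.06], [-2.6, 2.6]. Speed limits (rad/s): [2.22, 2.22, 2.79, 2.79, 3.14, 3.14, 3.14].

## Interface

Orientations are given as a unit quaternion [x, y, z, w].
In Python, from workcell import manip gives the robot as it stands.
- The arm moves only by the tool jog_arm, never from a script. Its arguments are lists of equal length, an entry for each row: "translation": the shift along the world's x, y, z in mm, a list of three; "turn": the turn about the world's z in degrees. In form: {"translation": [[x, y, z], ...], "turn": [turn, ...]}. A call has 1 to 12 rows; each row is the pose to reach, as a shift and turn from the pose measured when the call began; what a row does not reach only later rows make up. A row lasts 1/12 s, in which the tool goes at most 41.7 mm and 7.16 degrees, less where a joint would pass 70% of its speed; a pose out of reach is approached as far as the arm can. A call with a gripper value outside its range is refused whole. "grip" is the finger opening in mm, from 0 to 85.4, set as the call begins (left out, the last holds). The fingers move at their own pace and stop on an object; "grip_force" is the grip in N (left out, the last holds). Time passes only in rows, so rows that repeat a pose let the fingers close. It gives the time, the measured TCP pose, the force and the opening at its end, in the units of the state.
- manip.get_obs(): the state, without advancing time (a new reading comes with each control period).
- manip.camera(name): name is "scene" or "top"; returns a dict with "frame" (480x640x3 uint8, red, green, blue), "mtx" (3x3 intrinsics, pixels), "k1" (the pictures are not rectified: a ray, as slopes to the right and down, at radius r is drawn at 1 + k1 r^2 times it, then the intrinsics apply), "pose" (4x4, takes a point from camera to world coordinates). Camera axes: x right, y down, z forward; pixel columns grow to the right and rows downward; lengths in m; the calibration is good to about 2 mm. A picture is of the moment at which its call begins. There is no depth.
- manip.hand_in(): hands the job in, once; it reports no verdict.
Trained networks look in a picture, given as the dict that the camera call returned (one of the last four; its "shot" number tells which), for a name from the list of things; names that differ only in an ending like _2 or _b are one class to them, and where a whole thing is asked for, a point or a joint stands for the part that bears it (a point fixed in the world has none). Each returns a list of dicts, best first, with "confidence" (0 to 1); they miss things now and then, are a little off and sometimes report something else, mostly with a low value. They report only what shows in the picture. A call takes as long as a camera call.
- manip.outline_of(picture, label): "mask" (480x640 bool, what is visible of it) and "extent" ([left, top, right, bottom] in pixels, round what is visible of it).
- manip.pinpoint(picture, label): "at" ([column, row] in pixels: a listed point, or the origin of a listed thing).
The state is a dict: "clock": time; "joint_pos": joint angles; "joint_velocities": joint speeds; "tau": joint torques, N m; "position": TCP position; "ee_rot": TCP orientation; "ft_force": force on the tool from outside, world axes, zero at the start; "torque": the same for the moment, N m; "grip_width": opening from 0.0 (shut) to 1.0 (fully open).
Only numpy, scipy, OpenCV 4.12 (cv2) and the standard library are available. Lean on these libraries where they do the work, as an engineer would, in place of code of your own. Each camera call takes 0.05 s, during which the arm holds its last target. There are 200 camera calls.

## Task

Get the blue screen separator ready to be carried: first take the pry tool that lies across its two slide rails and lay it flat in the grey tool tray. Then push the red size slide fully home against its black stop block, and only after that push the yellow transport-lock slide fully home against its own stop block. Push the slides gently, without ramming the stops, and leave the phone and everything else on the bench where it is.

Things in the scene. Friction and masses are not known exactly. Their poses are not given: they have to be found in the camera images.
- separator: light-blue screen separator fixed to the bench, 240 (its x) x 270 (its y) x 60 mm high; origin at the centre of its underside. Two slide units are let into its flat top, their rails parallel to its y axis and centred at 50 mm towards its -x and 50 mm towards its +x; which unit is which varies
- size_unit: rail of the red size slide: 40 mm (x) x 200 mm (y), standing 6 mm above the separator's top; origin at the centre of its underside, axes as the separator's. A black stop block (40 x 18 mm, 22 mm high) ends it at +y; nothing at the -y end
- lock_unit: rail of the yellow transport-lock slide: same as the red one, but its black stop block is at the -y end and nothing at the +y end
- size_grip (a point): top centre of the red size-slide grip; the grip is a block 36 mm (across the rail) x 20 mm (along the rail), standing 40 mm above its rail (top 107 mm above the bench); axes parallel to the separator's
- size_slide (a joint): travel of the red size slide in m: 0 = away from its stop, grows as the grip moves towards the separator's +y, 0.140 = home against its stop block; it slides with about 3 N and stays where it is left
- lock_grip (a point): top centre of the yellow transport-lock grip; same block as the red one; axes parallel to the separator's
- lock_slide (a joint): travel of the yellow lock slide in m: 0 = away from its stop, grows as the grip moves towards the separator's -y, 0.140 = home against its stop block; about 3 N
- pry_tool: flat pry tool, 180 mm long, 70 g, lying across both rails (underside 66 mm above the bench); origin at its underside, at mid-length; its x axis points along it towards the blade. Blue handle from x = -90 to +20 mm, 22 mm wide, 14 mm high; steel blade from x = +15 to +90 mm, 16 mm wide, 4 mm thick; it balances at about x = -15 mm
- tool_tray: grey open tool tray fixed to the bench, outside 230 (its x) x 110 (its y) x 25 mm high, walls and floor 4 mm; origin at the centre of its underside; it stands on one side of the separator, left or right
- tool_tray_in (a point): centre of the tray's inner floor, axes as the tray's
- phone: black phone, 150 (x) x 72 (y) x 8 mm, lying on a fixed cork block 180 x 100 x 20 mm on the other side of the separator; origin at the centre of its underside; leave alone
- flux_pot: jar with green cap, 36 mm diameter, 30 mm high, standing on the separator's deck near one corner of its +x edge; origin at the centre of its underside; leave alone
- tape_roll: amber tape roll lying flat, 40 mm diameter, 14 mm high, at the other corner of that edge; origin under its centre; leave alone
- spool: solder spool, 64 mm diameter, 50 mm high, standing on the bench close in front (-x side) of the separator; origin under its centre; leave alone
- bottle: white bottle with red cap, 56 mm diameter, 130 mm high, standing on the bench close behind (+x side) the separator; origin under its centre; leave alone
- tip_cup: dark steel cup, 76 mm diameter, 60 mm high, on the bench behind and to the right of the separator; origin under its centre; leave alone
- tweezers: steel tweezers, 130 mm long, 9 mm high, lying on the bench behind and to the left of the separator; origin at mid-length; leave alone

How it is judged:
By the outcome, as a careful person would: the job done as asked, in the order asked, and still so for the second after the job is handed in, with the robot touching nothing.
It also fails if it takes over 67 s, if anything falls off the work surface, if the arm or the gripper's body presses on something with over 40 N, if the wrist force passes 120 N, or if a joint passes its speed limit or range.

## Working session

There is one attempt and no reset: what is moved stays moved. The work goes in short steps, Python scripts to look and compute and a tool call to move; the robot and the scene stay as the last step left them, time stands still between calls to the robot, and variables do not carry over. Pictures are saved under pics/ and viewed, about 8 in all and at most 12, crops included, and the job is handed in when it is done.

Besides the shell and the picture viewer there is one more tool, called by a JSON object that holds its "name" and its "arguments". jog_arm: Moves the arm, as the interface text tells. Its arguments: {"type":"object","properties":{"translation":{"type":"array"},"turn":{"type":"array"},"grip":{"type":"number"},"grip_force":{"type":"number"}},"required":["translation","turn"]}

```bash
mkdir -p pics
cat > h.py <<'E'
import numpy as np, cv2
from workcell import manip
def ray(p,uv):
    K=np.array(p["mtx"]);T=np.array(p["pose"]);k=p["k1"]
    d=np.array([(uv[0]-K[0,2])/K[0,0],(uv[1]-K[1,2])/K[1,1]]);s=d.copy()
    for _ in range(30): s=d/(1+k*(s@s))
    return T[:3,3],T[:3,:3]@np.array([s[0],s[1],1])
def onz(p,uv,z):
    o,d=ray(p,uv);return (o+d*(z-o[2])/d[2])
def save(p,n): cv2.imwrite("pics/"+n,p["frame"][:,:,::-1])
def axis(p,m,z):
    ys,xs=np.nonzero(m);c=cv2.findContours(m.astype(np.uint8),0,1)[0];c=max(c,key=cv2.contourArea)[:,0]
    P=np.array([onz(p,q,z)[:2] for q in c])*1000
    return cv2.minAreaRect(P.astype(np.float32))
E
python3 - <<'E'
from h import *
print(manip.hold_point_z, {k:np.round(v,3).tolist() for k,v in manip.get_obs().items()})
Z=dict(separator=0,size_grip=.107,lock_grip=.107,pry_tool=.066,tool_tray_in=.004,tool_tray=0,phone=.02,flux_pot=.06,tape_roll=.06,spool=0,bottle=0,tip_cup=0,size_unit=.06,lock_unit=.06)
for n in ("top","scene"):
    p=manip.camera(n);save(p,n+"0.png");print(n,np.round(p["pose"],3).tolist(),p["k1"])
    for l,z in Z.items():
        for r in manip.pinpoint(p,l)[:2]: print(l,round(r["confidence"],2),np.round(r["at"]),np.round(onz(p,r["at"],z)*1000))
    for l,z in dict(pry_tool=.08,separator=.06,tool_tray=.025,size_grip=.107,lock_grip=.107).items():
        r=manip.outline_of(p,l)
        if r: print("outline",l,round(r[0]["confidence"],2),r[0]["extent"],axis(p,r[0]["mask"],z))
E
```

```text
0.0187 {'clock': 0.0, 'joint_pos': [1.114, 0.333, -0.065, 1.461, 0.022, 1.35, -0.088], 'joint_velocities': [-0.0, -0.001, 0.0, -0.0, -0.0, 0.0, -0.001], 'tau': [0.001, -62.544, 0.05, -39.161, 0.016, 0.01, 0.0], 'position': [0.263, -0.567, 0.23], 'ee_rot': [0.977, 0.215, -0.0, -0.001], 'ft_force': [0.643, -0.378, 0.351], 'torque': [-0.029, -0.002, -0.032], 'grip_width': 1.002}
top [[-0.036, -0.971, 0.237, 0.335], [-0.999, 0.035, -0.006, -0.007], [-0.003, -0.237, -0.971, 1.196], [0.0, 0.0, 0.0, 1.0]] -0.001518361935405415
separator 0.69 [325. 287.] [527. -15.   0.]
size_grip 0.59 [276. 248.] [603.  91. 107.]
size_grip 0.3 [461. 284.] [ 506. -314.  107.]
lock_grip 0.59 [299. 305.] [473.  43. 107.]
pry_tool 0.74 [324. 275.] [546. -15.  66.]
pry_tool 0.67 [336. 303.] [480. -39.  66.]
tool_tray_in 0.89 [464. 286.] [ 517. -351.    4.]
tool_tray_in 0.37 [164. 317.] [470. 370.   4.]
tool_tray 0.75 [326. 274.] [559. -18.   0.]
tool_tray 0.72 [459. 289.] [ 512. -339.    0.]
phone 0.86 [165. 318.] [465. 362.  20.]
phone 0.38 [325. 258.] [596. -17.  20.]
flux_pot 0.71 [276. 250.] [609.  95.  60.]
[... 2199 characters left out ...]
990234375, -19.49536895751953), (194.957275390625, 25.39448356628418), 15.228225708007812)
outline separator 0.85 [230.3, 208.9, 378.1, 299.1] ((573.5234375, -70.2198486328125), (302.62335205078125, 166.38027954101562), 7.499406337738037)
outline tool_tray 0.92 [105.5, 210.0, 205.2, 280.9] ((530.6026611328125, -330.9171142578125), (130.8033447265625, 263.4618835449219), 82.78933715820312)
outline size_grip 0.65 [329.1, 202.9, 340.2, 228.2] ((510.37908935546875, 34.409698486328125), (94.54966735839844, 22.573169708251953), 2.8473691940307617)
outline lock_grip 0.8 [328.3, 203.6, 341.6, 222.4] ((510.4363708496094, 34.326995849609375), (94.44345092773438, 22.402259826660156), 2.847424268722534)
```

```bash
ls pics
```

```text
scene0.png
top0.png
```

Run:
```python
import cv2
a=cv2.imread('pics/top0.png')[190:370,130:500];cv2.imwrite('pics/a.png',cv2.resize(a,None,fx=2.16,fy=2.16,interpolation=2))
b=cv2.imread('pics/scene0.png')[190:340,220:400];cv2.imwrite('pics/b.png',cv2.resize(b,None,fx=4,fy=4,interpolation=2))
```

```text
(no output)
```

View pics/a.png

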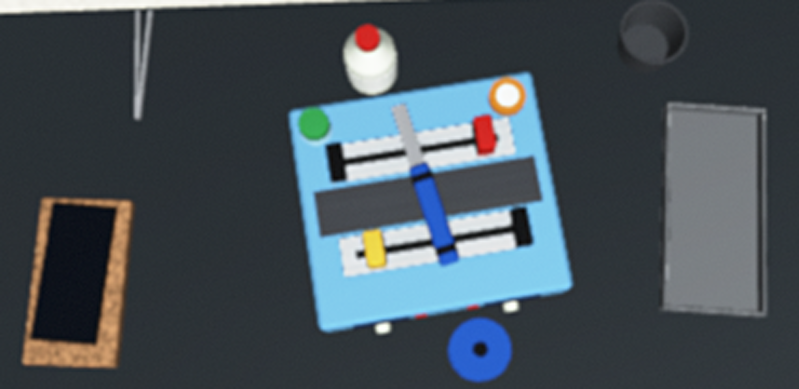

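View pics/b.png

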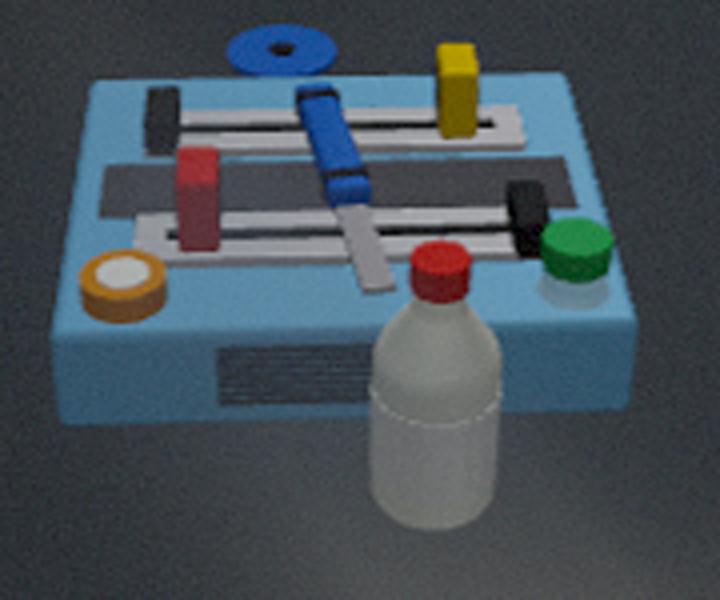

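Top view (a.png): separator yawed about 7°. The red grip is at (485,135) on the far rail, with its stop at the left end. Yellow is at (374,247), stop at the right. The tool lies across both rails, blade away from the robot, handle end at (447,255). The tray is on the right, centred at (715,210). The scene view agrees. I'll move above the handle now.

{"name": "jog_arm", "arguments": {"translation": [[20,42,-2],[42,87,-4],[63,132,-7],[85,177,-10],[106,222,-12],[128,267,-15],[149,312,-17],[171,357,-20],[192,402,-22],[213,447,-25],[235,492,-27],[252,527,-29]], "turn": [-1,-2,-3,-4,-5,-6,-7,-8,-9,-9,-9,-9], "grip": 60}}

```text
clock: 3.0
position: [0.4785, -0.1146, 0.2068]
ee_rot: [0.99, 0.138, 0.0, 0.0]
ft_force: [1.4, -0.1, 0.1]
grip_width: 0.706
```

{"name": "jog_arm", "arguments": {"translation": [[9,19,0],[9,19,-30],[9,19,-60],[9,19,-60]], "turn": [0,0,0,0]}}

```text
clock: 3.33
position: [0.4847, -0.0949, 0.1421]
ee_rot: [0.99, 0.138, -0.003, -0.001]
ft_force: [-0.7, -0.4, -0.2]
grip_width: 0.704
```

Run:
```python
from h import *
o=manip.get_obs();print({k:np.round(o[k],3).tolist() for k in("clock","position","ee_rot","ft_force","grip_width")})
t=[]
for n in("top","scene"):
    p=manip.camera(n);c=(slice(190,340),slice(230,410)) if n=="top" else (slice(150,300),slice(220,400))
    t.append(cv2.resize(p["frame"][c][:,:,::-1],(400,333),interpolation=2))
cv2.imwrite("pics/c.png",np.hstack(t))
```

```text
{'clock': 3.333, 'position': [0.485, -0.095, 0.142], 'ee_rot': [0.99, 0.138, -0.003, -0.001], 'ft_force': [-0.691, -0.437, -0.209], 'grip_width': 0.704}
```

View pics/c.png

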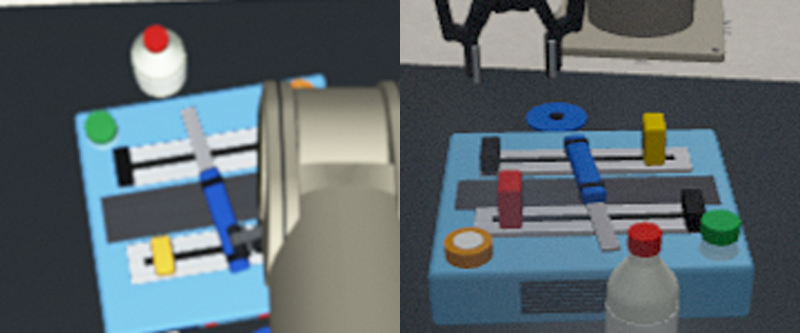

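The fingers stopped about 75 mm short in y because of the speed cap, and nothing has been touched. Correcting.

{"name": "jog_arm", "arguments": {"translation": [[14,25,0],[28,50,0],[39,75,0],[39,75,-10],[39,75,-22],[39,75,-32],[39,75,-42],[39,75,-42],[39,75,-42]], "turn": [0,0,0,0,0,0,0,0,0]}}

```text
clock: 4.18
position: [0.5255, -0.0216, 0.1045]
ee_rot: [0.991, 0.137, -0.001, -0.0]
ft_force: [-0.6, 0.1, 0.7]
grip_width: 0.701
```

Run:
```python
from h import *
o=manip.get_obs();print({k:np.round(o[k],3).tolist() for k in("clock","position","ee_rot","ft_force","grip_width")})
t=[]
for n in("top","scene"):
    p=manip.camera(n);c=(slice(220,340),slice(250,394)) if n=="top" else (slice(190,290),slice(240,360))
    t.append(cv2.resize(p["frame"][c][:,:,::-1],(400,333),interpolation=2))
cv2.imwrite("pics/d.png",np.hstack(t))
```

```text
{'clock': 4.183, 'position': [0.525, -0.022, 0.104], 'ee_rot': [0.991, 0.137, -0.001, -0.0], 'ft_force': [-0.551, 0.139, 0.723], 'grip_width': 0.701}
```

View pics/d.png

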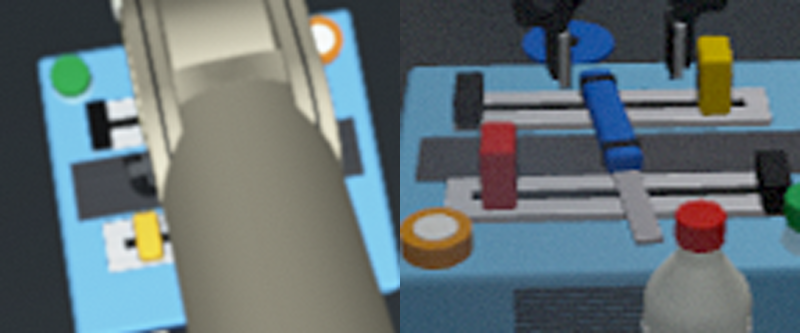

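The fingers straddle the handle: mid column about 621, the same as the handle's middle. Descending.

{"name": "jog_arm", "arguments": {"translation": [[0,1,-10],[0,1,-20],[0,1,-30],[0,1,-36],[0,1,-40],[0,1,-40],[0,1,-40]], "turn": [0,0,0,0,0,0,0]}}

```text
clock: 4.87
position: [0.5262, -0.0201, 0.0652]
ee_rot: [0.991, 0.137, -0.0, -0.0]
ft_force: [0.7, 0.4, 0.2]
grip_width: 0.702
```

{"name": "jog_arm", "arguments": {"translation": [[0,0,-2],[0,0,-2],[0,0,-2],[0,0,-2],[0,0,-2],[0,0,-2],[0,0,-2],[0,0,-2]], "turn": [0,0,0,0,0,0,0,0], "grip": 10, "grip_force": 40}}

```text
clock: 5.53
position: [0.5265, -0.0201, 0.0636]
ee_rot: [0.991, 0.137, -0.0, 0.0]
ft_force: [-0.6, 0.2, 5.4]
grip_width: 0.246
```

{"name": "jog_arm", "arguments": {"translation": [[0,0,4],[0,0,10],[0,0,20],[0,0,35],[0,0,50],[0,0,70],[0,0,85],[0,0,90],[0,0,90]], "turn": [0,0,0,0,0,0,0,0,0]}}

```text
clock: 6.28
position: [0.5273, -0.0201, 0.1552]
ee_rot: [0.991, 0.137, 0.001, 0.0]
ft_force: [-0.2, 0.8, -0.6]
grip_width: 0.243
```

Run:
```python
from h import *
o=manip.get_obs();print({k:np.round(o[k],3).tolist() for k in("clock","position","ee_rot","ft_force","torque","grip_width")})
t=[]
for n in("top","scene"):
    p=manip.camera(n);c=(slice(220,340),slice(250,394)) if n=="top" else (slice(150,270),slice(240,384))
    t.append(cv2.resize(p["frame"][c][:,:,::-1],(400,333),interpolation=2))
cv2.imwrite("pics/e.png",np.hstack(t))
```

```text
{'clock': 6.283, 'position': [0.527, -0.02, 0.155], 'ee_rot': [0.991, 0.137, 0.001, 0.0], 'ft_force': [-0.229, 0.768, -0.606], 'torque': [-0.04, 0.004, 0.045], 'grip_width': 0.243}
```

View pics/e.png

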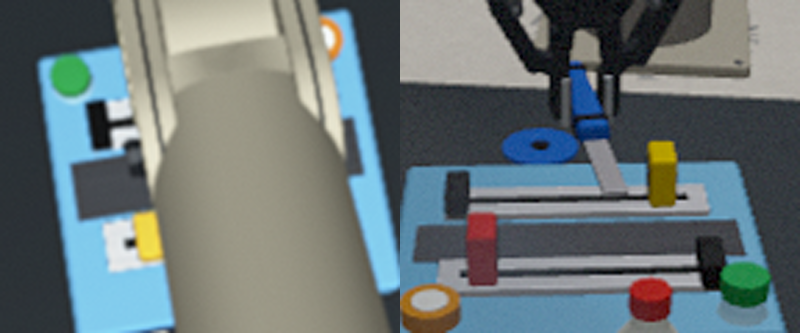

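The tool is held level and clear. Carrying it to the tray at about (497,-337), with a turn of about -19°.

{"name": "jog_arm", "arguments": {"translation": [[-1,-10,5],[-3,-30,5],[-5,-55,5],[-8,-83,5],[-10,-111,5],[-13,-139,5],[-16,-167,5],[-18,-195,5],[-21,-223,5],[-24,-251,5],[-26,-279,5],[-28,-300,5]], "turn": [0,-1,-3,-5,-7,-9,-11,-13,-15,-17,-18,-19]}}

```text
clock: 7.38
position: [0.4964, -0.3235, 0.1572]
ee_rot: [1.0, -0.03, -0.001, 0.0]
ft_force: [-1.1, -1.0, -1.2]
grip_width: 0.247
```

{"name": "jog_arm", "arguments": {"translation": [[-2,-17,0],[-2,-17,0],[-2,-17,-20],[-2,-17,-40],[-2,-17,-60],[-2,-17,-80],[-2,-17,-95],[-2,-17,-105],[-2,-17,-110],[-2,-17,-110],[-2,-17,-110]], "turn": [0,0,0,0,0,0,0,0,0,0,0]}}

```text
clock: 8.3
position: [0.4947, -0.3405, 0.0477]
ee_rot: [1.0, -0.03, -0.001, 0.0]
ft_force: [-0.5, 0.0, -0.1]
grip_width: 0.244
```

Run:
```python
from h import *
o=manip.get_obs();print({k:np.round(o[k],3).tolist() for k in("clock","position","ee_rot","ft_force","torque","grip_width")})
t=[]
for n in("top","scene"):
    p=manip.camera(n);c=(slice(220,360),slice(400,568)) if n=="top" else (slice(170,310),slice(80,248))
    t.append(cv2.resize(p["frame"][c][:,:,::-1],(400,333),interpolation=2))
    r=manip.outline_of(p,"pry_tool")
    if r: print(r[0]["confidence"],axis(p,r[0]["mask"],.062))
cv2.imwrite("pics/f.png",np.hstack(t))
```

```text
{'clock': 8.3, 'position': [0.495, -0.34, 0.048], 'ee_rot': [1.0, -0.03, -0.001, 0.0], 'ft_force': [-0.496, 0.022, -0.056], 'torque': [-0.023, -0.018, 0.008], 'grip_width': 0.244}
0.72 ((453.88446044921875, -334.3795166015625), (22.631258010864258, 59.80810546875), 84.17493438720703)
0.94 ((545.033935546875, -338.5397644042969), (146.83456420898438, 28.881322860717773), 3.8986570835113525)
```

View pics/f.png

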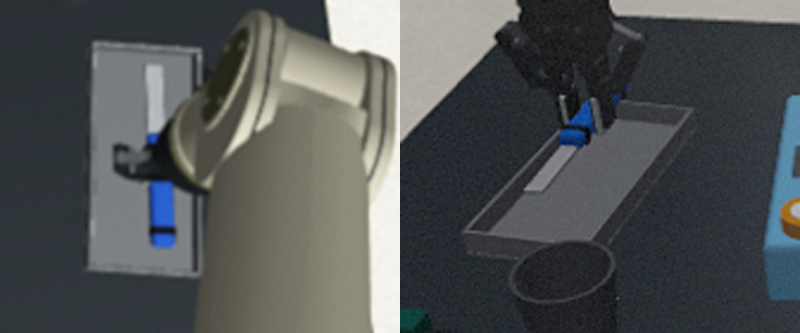

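The tool is over the tray, well inside lengthwise and slightly towards -y. I'll shift it +7 mm and lower it.

{"name": "jog_arm", "arguments": {"translation": [[0,7,0],[0,7,-10],[0,7,-20],[0,7,-28],[0,7,-34],[0,7,-38],[0,7,-40],[0,7,-41],[0,7,-41]], "turn": [0,0,0,0,0,0,0,0,0]}}

```text
clock: 9.25
position: [0.495, -0.3338, 0.0071]
ee_rot: [1.0, -0.03, -0.001, 0.0]
ft_force: [-0.2, 0.8, -1.3]
grip_width: 0.248
```

{"name": "jog_arm", "arguments": {"translation": [[0,0,-1],[0,0,-2],[0,0,-3],[0,0,-3]], "turn": [0,0,0,0]}}

```text
clock: 9.58
position: [0.4951, -0.334, 0.0044]
ee_rot: [1.0, -0.03, -0.0, 0.001]
ft_force: [0.0, -0.8, 1.0]
grip_width: 0.246
```

{"name": "jog_arm", "arguments": {"translation": [[0,0,-1],[0,0,-1],[0,0,-1],[0,0,-1],[0,0,0],[0,0,0]], "turn": [0,0,0,0,0,0], "grip": 42}}

```text
clock: 10.08
position: [0.4952, -0.334, 0.0046]
ee_rot: [1.0, -0.03, -0.0, 0.001]
ft_force: [-0.0, 0.3, -0.2]
grip_width: 0.488
```

{"name": "jog_arm", "arguments": {"translation": [[0,0,10],[0,0,30],[0,0,60],[0,0,90],[0,0,120],[0,0,145],[0,0,160],[0,0,160]], "turn": [0,0,0,0,0,0,0,0]}}

```text
clock: 10.75
position: [0.497, -0.3349, 0.1697]
ee_rot: [1.0, -0.03, 0.003, 0.002]
ft_force: [-0.1, -0.3, 0.2]
grip_width: 0.494
```

Run:
```python
from h import *
o=manip.get_obs();print({k:np.round(o[k],3).tolist() for k in("clock","position","ee_rot","ft_force","torque","grip_width")})
t=[]
for n in("top","scene"):
    p=manip.camera(n);c=(slice(220,360),slice(400,568)) if n=="top" else (slice(170,310),slice(80,248))
    t.append(cv2.resize(p["frame"][c][:,:,::-1],(400,333),interpolation=2))
    hsv=cv2.cvtColor(p["frame"],cv2.COLOR_RGB2HSV)
    for nm,lo,hi in(("red",(0,140,90),(8,255,255)),("yel",(20,140,120),(32,255,255))):
        k,_,st,ce=cv2.connectedComponentsWithStats(cv2.inRange(hsv,lo,hi))
        for i in range(1,k):
            if st[i,4]>60: print(n,nm,st[i],ce[i].round(1),np.round(onz(p,ce[i],.107)*1000),np.round(onz(p,ce[i],.09)*1000))
cv2.imwrite("pics/g.png",np.hstack(t))
p=manip.camera("top")
for l,z in dict(size_unit=.066,lock_unit=.066,separator=.06,size_grip=.107,lock_grip=.107).items():
    for r in manip.outline_of(p,l)[:2]: print(l,round(r["confidence"],2),r["extent"],axis(p,r["mask"],z))
```

```text
{'clock': 10.75, 'position': [0.497, -0.335, 0.17], 'ee_rot': [1.0, -0.03, 0.003, 0.002], 'ft_force': [-0.071, -0.34, 0.186], 'torque': [-0.062, -0.044, -0.012], 'grip_width': 0.494}
top red [295 201  11  13 106] [299.7 206.9] [698.  36. 107.] [704.  37.  90.]
top red [350 244  10  17 129] [353.9 252.4] [587. -82. 107.] [591. -83.  90.]
top yel [ 448  120   78   29 2018] [486.1 134.1] [ 863. -410.  107.] [ 871. -416.   90.]
top yel [167 145  25  21 436] [179. 154.] [839. 317. 107.] [847. 322.  90.]
top yel [452 158  75   6 248] [489.3 160.5] [ 796. -410.  107.] [ 803. -416.   90.]
top yel [299 297   9  17 132] [302.9 304.9] [473.  35. 107.] [475.  36.  90.]
scene red [594 127  36  41 706] [611.4 146.5] [ 57. 802. 107.] [ 10. 830.  90.]
scene red [323 250  15  13 112] [330.2 255.2] [663.  35. 107.] [639.  34.  90.]
scene yel [329 201  11   9  84] [334.2 204.9] [480.  35. 107.] [449.  34.  90.]
scene yel [   0  313   82   40 2379] [ 35.8 330. ] [ 881. -364.  107.] [ 865. -380.   90.]
scene yel [ 507  359   50   29 1069] [530.8 372.6] [903. 303. 107.] [887. 313.  90.]
scene yel [  0 366
[... 241 characters left out ...]
 378.4, 319.0] ((484.3773498535156, -27.272216796875), (44.338096618652344, 200.58731079101562), 7.367977142333984)
separator 0.95 [262.7, 223.9, 391.8, 344.9] ((525.6940307617188, -21.64605712890625), (249.54933166503906, 269.1346740722656), 7.437563419342041)
separator 0.39 [293.1, 294.6, 309.5, 315.2] ((479.98248291015625, 35.999176025390625), (43.015018463134766, 23.237947463989258), 8.890647888183594)
size_grip 0.62 [346.6, 242.6, 358.0, 263.0] ((586.3480224609375, -80.45767211914062), (42.61317825317383, 23.07027244567871), 7.047173023223877)
lock_grip 0.63 [293.4, 295.4, 310.4, 315.4] ((473.3045959472656, 35.727264404296875), (41.14886474609375, 20.653358459472656), 8.900155067443848)
```

View pics/g.png

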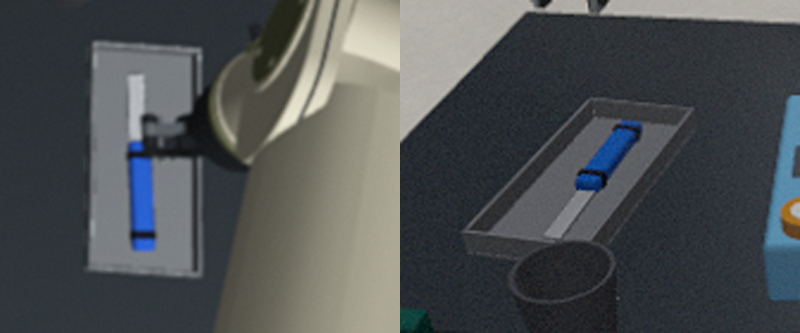

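The tool lies flat on the tray floor: blade top at (137,75), handle end at (143,245). Next, close the fingers and go behind (-y of) the red grip, which is at about (587,-81) with rail yaw 7.4°.

{"name": "jog_arm", "arguments": {"translation": [[8,18,0],[20,43,0],[32,70,0],[44,97,0],[57,124,0],[69,151,0],[82,178,0],[91,199,0],[96,209,0],[96,209,0],[96,209,0]], "turn": [1,2,4,5,7,8,9,10,11,11,11], "grip": 0}}

```text
clock: 12.07
position: [0.5906, -0.1252, 0.1633]
ee_rot: [0.998, 0.066, -0.001, 0.0]
ft_force: [-0.5, -1.0, -0.4]
grip_width: 0.0
```

{"name": "jog_arm", "arguments": {"translation": [[0,0,-15],[0,0,-35],[0,0,-55],[0,0,-75],[0,0,-85],[0,0,-90],[0,0,-90],[0,0,-90]], "turn": [0,0,0,0,0,0,0,0]}}

```text
clock: 12.73
position: [0.5909, -0.1259, 0.0741]
ee_rot: [0.998, 0.066, -0.001, 0.001]
ft_force: [1.3, 0.5, 0.8]
grip_width: -0.0
```

Run:
```python
from h import *
o=manip.get_obs();print({k:np.round(o[k],3).tolist() for k in("clock","position","ee_rot","ft_force","torque","grip_width")})
t=[]
for n in("top","scene"):
    p=manip.camera(n);c=(slice(220,340),slice(280,424)) if n=="top" else (slice(170,290),slice(220,364))
    t.append(cv2.resize(p["frame"][c][:,:,::-1],(400,333),interpolation=2))
cv2.imwrite("pics/i.png",np.hstack(t))
```

```text
{'clock': 12.733, 'position': [0.591, -0.126, 0.074], 'ee_rot': [0.998, 0.066, -0.001, 0.001], 'ft_force': [1.27, 0.542, 0.769], 'torque': [-0.006, 0.007, 0.003], 'grip_width': -0.0}
```

View pics/i.png

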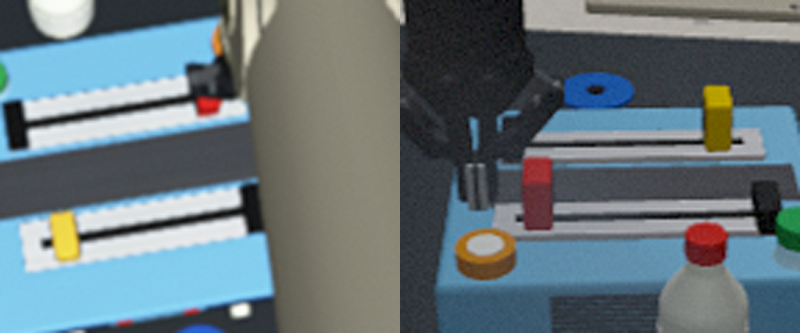

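The fingers stand just behind the red grip. Pushing along (-0.13, 0.99).

{"name": "jog_arm", "arguments": {"translation": [[-1,4,0],[-1,8,0],[-2,12,0],[-2,16,0],[-3,20,0],[-3,24,0],[-4,29,0],[-4,34,0],[-5,39,0],[-6,44,0],[-6,49,0],[-7,54,0]], "turn": [0,0,0,0,0,0,0,0,0,0,0,0]}}

```text
clock: 13.83
position: [0.5844, -0.0711, 0.0747]
ee_rot: [0.998, 0.066, -0.0, 0.001]
ft_force: [2.3, -2.7, 0.7]
grip_width: 0.002
```

{"name": "jog_arm", "arguments": {"translation": [[-1,5,0],[-1,10,0],[-2,15,0],[-3,20,0],[-3,25,0],[-4,30,0],[-5,35,0],[-5,40,0],[-6,45,0],[-6,50,0],[-7,54,0],[-7,56,0]], "turn": [0,0,0,0,0,0,0,0,0,0,0,0]}}

```text
clock: 14.83
position: [0.577, -0.0142, 0.0745]
ee_rot: [0.998, 0.067, -0.001, 0.001]
ft_force: [-0.6, -3.2, 1.1]
grip_width: 0.002
```

```bash
cat > loc.py <<'E'
from h import *
o=manip.get_obs();print({k:np.round(o[k],3).tolist() for k in("clock","position","ft_force")})
a=np.radians(7.4);X=np.array([np.cos(a),np.sin(a)]);Y=np.array([-np.sin(a),np.cos(a)])
for n in("top","scene"):
    p=manip.camera(n);save(p,"last_%s.png"%n)
    for l in("size_grip","lock_grip"):
        r=manip.pinpoint(p,l);
        for q in r[:2]:
            w=onz(p,q["at"],.107)[:2]*1000;print(n,l,round(q["confidence"],2),w.round(),"sep y",round(w@Y,1))
E
python3 loc.py
```

```text
{'clock': 14.833, 'position': [0.577, -0.014, 0.075], 'ft_force': [-0.581, -3.239, 1.066]}
top size_grip 0.26 [461. 341.] sep y 279.2
top size_grip 0.16 [679. 279.] sep y 188.8
top lock_grip 0.51 [ 675. -253.] sep y -338.3
top lock_grip 0.46 [476.  45.] sep y -16.8
scene size_grip 0.64 [585.   6.] sep y -69.2
scene size_grip 0.31 [646. -11.] sep y -94.1
scene lock_grip 0.66 [482.  32.] sep y -30.6
```

{"name": "jog_arm", "arguments": {"translation": [[-1,4,0],[-1,8,0],[-2,12,0],[-2,16,0],[-3,20,0],[-3,24,0],[-4,27,0],[-4,30,0],[-4,33,0],[-5,35,0],[-5,37,0],[-5,38,0]], "turn": [0,0,0,0,0,0,0,0,0,0,0,0]}}

```text
clock: 16.13
position: [0.5722, 0.0235, 0.0747]
ee_rot: [0.998, 0.066, -0.0, 0.001]
ft_force: [-1.6, -2.2, 0.6]
grip_width: 0.001
```

{"name": "jog_arm", "arguments": {"translation": [[0,1,0],[0,2,0],[0,3,0],[0,4,0]], "turn": [0,0,0,0]}}

```text
clock: 16.47
position: [0.572, 0.0276, 0.0745]
ee_rot: [0.998, 0.066, -0.001, 0.001]
ft_force: [-0.8, -3.0, 0.7]
grip_width: -0.002
```

```bash
python3 loc.py
python3 - <<'E'
import cv2
b=cv2.imread('pics/last_scene.png')[180:300,230:380];cv2.imwrite('pics/j.png',cv2.resize(b,None,fx=4,fy=4,interpolation=2))
E
```

```text
{'clock': 16.467, 'position': [0.572, 0.028, 0.075], 'ft_force': [-0.82, -3.031, 0.715]}
scene size_grip 0.7 [576.  48.] sep y -26.6
```

View pics/j.png

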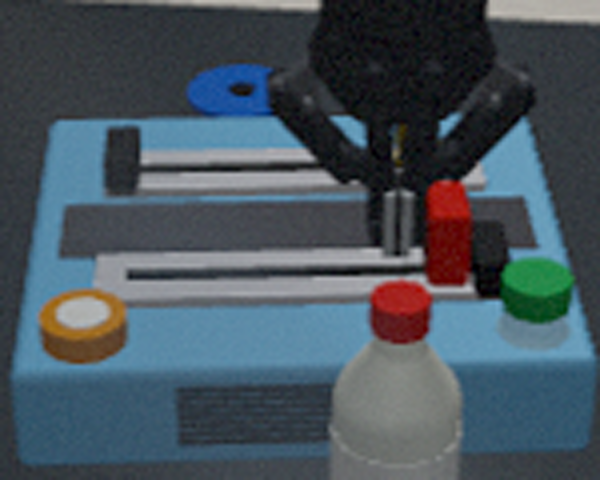

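The red grip is at (448,230), close to its stop at (490,255), and the force is still about 3 N. Creeping on.

{"name": "jog_arm", "arguments": {"translation": [[0,1,0],[0,2,0],[0,3,0],[-1,4,0]], "turn": [0,0,0,0]}}

```text
clock: 17.1
position: [0.5719, 0.029, 0.0747]
ee_rot: [0.998, 0.065, 0.0, 0.002]
ft_force: [5.2, -13.7, -2.8]
grip_width: 0.002
```

{"name": "jog_arm", "arguments": {"translation": [[0,1,0],[0,2,0],[0,3,0]], "turn": [0,0,0]}}

```text
clock: 17.35
position: [0.5722, 0.0289, 0.0748]
ee_rot: [0.998, 0.064, -0.0, 0.004]
ft_force: [-0.7, -15.2, 2.1]
grip_width: -0.004
```

A firm stop at y≈0.029 with about 15 N. Backing off and looking before the yellow slide.

{"name": "jog_arm", "arguments": {"translation": [[0,-5,0],[1,-12,0],[2,-20,0],[2,-20,15],[2,-20,40],[2,-20,65],[2,-20,85],[2,-20,95],[2,-20,95]], "turn": [0,0,0,0,0,0,0,0,0]}}

```text
clock: 18.1
position: [0.5755, 0.009, 0.172]
ee_rot: [0.998, 0.064, 0.002, 0.004]
ft_force: [-0.0, 0.5, 0.4]
grip_width: -0.002
```

```bash
python3 loc.py
python3 - <<'E'
import cv2
b=cv2.imread('pics/last_scene.png')[195:285,260:380];cv2.imwrite('pics/k.png',cv2.resize(b,None,fx=5,fy=5,interpolation=2))
E
```

```text
{'clock': 18.1, 'position': [0.576, 0.009, 0.172], 'ft_force': [-0.002, 0.458, 0.362]}
scene size_grip 0.88 [585.  46.] sep y -29.3
scene size_grip 0.37 [ 821. -216.] sep y -319.9
scene lock_grip 0.7 [481.  33.] sep y -29.6
```

View pics/k.png

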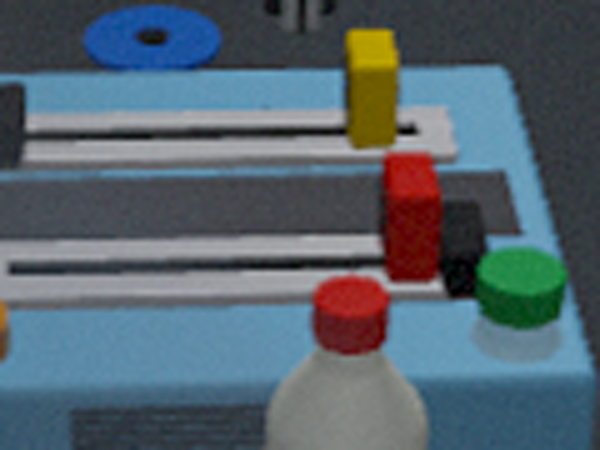

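Red looks up against its block at (445,250); yellow hasn't moved. I'll move above the +y side of the yellow grip and check red from the top.

{"name": "jog_arm", "arguments": {"translation": [[-15,10,0],[-38,25,0],[-62,41,0],[-86,58,0],[-102,69,0],[-107,73,0],[-107,73,0],[-107,73,0]], "turn": [0,0,0,0,0,0,0,0]}}

```text
clock: 19.07
position: [0.4671, 0.0812, 0.1682]
ee_rot: [0.998, 0.064, -0.001, 0.004]
ft_force: [-1.3, -0.2, 0.5]
grip_width: -0.001
```

```bash
python3 loc.py
python3 - <<'E'
import cv2,numpy as np
a=cv2.imread('pics/last_top.png')[225:325,260:400];cv2.imwrite('pics/l.png',cv2.resize(a,None,fx=5,fy=5,interpolation=2))
E
```

```text
{'clock': 19.067, 'position': [0.467, 0.081, 0.168], 'ft_force': [-1.33, -0.17, 0.505]}
top size_grip 0.71 [572.  56.] sep y -17.8
top lock_grip 0.52 [478.  41.] sep y -20.7
top lock_grip 0.48 [373. -60.] sep y -107.2
scene size_grip 0.71 [588.  56.] sep y -19.9
scene lock_grip 0.66 [481.  33.] sep y -29.1
```

View pics/l.png

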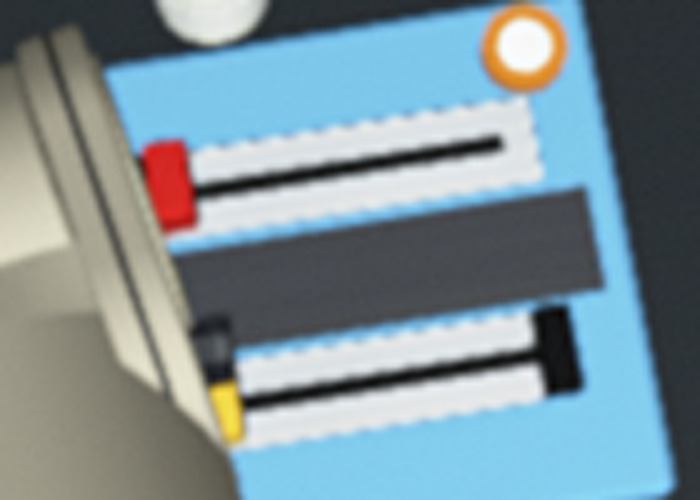

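From the top, red is at (572,56), and the home prediction was (569,58), so it is home. Lowering beside yellow and pushing towards -y.

{"name": "jog_arm", "arguments": {"translation": [[0,0,-15],[0,0,-35],[0,0,-55],[0,0,-75],[0,0,-87],[0,0,-92],[0,0,-92],[0,0,-92]], "turn": [0,0,0,0,0,0,0,0]}}

```text
clock: 20.03
position: [0.4674, 0.0815, 0.0767]
ee_rot: [0.998, 0.064, -0.001, 0.003]
ft_force: [0.6, -0.2, 0.3]
grip_width: -0.002
```

{"name": "jog_arm", "arguments": {"translation": [[1,-4,0],[1,-8,0],[2,-12,0],[2,-16,0],[3,-20,0],[3,-24,0],[4,-29,0],[4,-34,0],[5,-39,0],[6,-44,0],[6,-49,0],[7,-54,0]], "turn": [0,0,0,0,0,0,0,0,0,0,0,0]}}

```text
clock: 21.03
position: [0.4745, 0.0271, 0.0767]
ee_rot: [0.998, 0.064, -0.001, 0.003]
ft_force: [-2.0, 3.3, 2.7]
grip_width: 0.001
```

{"name": "jog_arm", "arguments": {"translation": [[1,-5,0],[1,-10,0],[2,-15,0],[3,-20,0],[3,-25,0],[4,-30,0],[5,-35,0],[5,-40,0],[6,-45,0],[6,-50,0],[7,-54,0],[7,-56,0]], "turn": [0,0,0,0,0,0,0,0,0,0,0,0]}}

```text
clock: 22.03
position: [0.4816, -0.0297, 0.0767]
ee_rot: [0.998, 0.063, -0.001, 0.003]
ft_force: [0.4, 3.1, -0.5]
grip_width: -0.002
```

```bash
python3 loc.py
```

```text
{'clock': 22.033, 'position': [0.482, -0.03, 0.077], 'ft_force': [0.419, 3.13, -0.515]}
top size_grip 0.7 [572.  52.] sep y -21.7
top size_grip 0.34 [599.  84.] sep y 6.0
scene lock_grip 0.8 [491. -52.] sep y -114.4
```

{"name": "jog_arm", "arguments": {"translation": [[1,-4,0],[1,-8,0],[2,-12,0],[2,-16,0],[3,-20,0],[3,-24,0],[4,-27,0],[4,-30,0],[4,-33,0],[5,-35,0],[5,-36,0],[5,-37,0]], "turn": [0,0,0,0,0,0,0,0,0,0,0,0]}}

```text
clock: 23.33
position: [0.4864, -0.0662, 0.0767]
ee_rot: [0.998, 0.064, -0.001, 0.003]
ft_force: [0.7, 2.2, 0.0]
grip_width: 0.0
```

{"name": "jog_arm", "arguments": {"translation": [[0,-1,0],[0,-2,0],[0,-3,0],[0,-4,0]], "turn": [0,0,0,0]}}

```text
clock: 23.67
position: [0.4867, -0.0702, 0.0768]
ee_rot: [0.998, 0.064, -0.001, 0.003]
ft_force: [1.8, 2.9, -0.9]
grip_width: -0.001
```

{"name": "jog_arm", "arguments": {"translation": [[0,-1,0],[0,-2,0],[0,-3,0],[1,-4,0]], "turn": [0,0,0,0]}}

```text
clock: 24.0
position: [0.4873, -0.0743, 0.0768]
ee_rot: [0.998, 0.064, -0.001, 0.003]
ft_force: [-0.7, 1.6, 1.1]
grip_width: -0.001
```

{"name": "jog_arm", "arguments": {"translation": [[0,-1,0],[0,-2,0],[0,-3,0],[1,-4,0]], "turn": [0,0,0,0]}}

```text
clock: 24.33
position: [0.4876, -0.0763, 0.0767]
ee_rot: [0.998, 0.064, -0.002, 0.002]
ft_force: [-8.4, 13.9, 9.1]
grip_width: -0.0
```

{"name": "jog_arm", "arguments": {"translation": [[0,-1,0],[0,-2,0],[0,-3,0]], "turn": [0,0,0]}}

```text
clock: 24.58
position: [0.4874, -0.0763, 0.0768]
ee_rot: [0.998, 0.065, -0.002, 0.001]
ft_force: [-2.4, 17.4, 4.8]
grip_width: -0.0
```

{"name": "jog_arm", "arguments": {"translation": [[-1,5,0],[-1,12,0],[-3,22,0],[-3,22,15],[-3,22,40],[-3,22,65],[-3,22,90],[-3,22,110],[-3,22,120],[-3,22,120]], "turn": [0,0,0,0,0,0,0,0,0,0]}}

```text
clock: 25.42
position: [0.4854, -0.0543, 0.1988]
ee_rot: [0.998, 0.065, -0.001, 0.001]
ft_force: [-0.5, -0.1, 0.2]
grip_width: -0.001
```

{"name": "jog_arm", "arguments": {"translation": [[0,-30,0],[0,-65,0],[0,-100,0],[0,-135,0],[0,-170,0],[0,-205,0],[0,-240,0],[0,-270,0],[0,-290,0],[0,-300,0],[0,-300,0]], "turn": [0,0,0,0,0,0,0,0,0,0,0]}}

```text
clock: 26.33
position: [0.4842, -0.356, 0.1968]
ee_rot: [0.998, 0.064, -0.002, 0.001]
ft_force: [-0.3, -0.4, 0.4]
grip_width: -0.0
```

```bash
python3 loc.py
python3 - <<'E'
import cv2,numpy as np
a=cv2.imread('pics/last_top.png')[190:370,200:500];b=cv2.imread('pics/last_scene.png')[190:310,80:400]
cv2.imwrite('pics/m.png',np.vstack([cv2.resize(a,(500,300),interpolation=2),cv2.resize(b,(500,188),interpolation=2)]) if 0 else np.vstack([cv2.resize(a[:,40:],(560,388),interpolation=2),cv2.resize(b,(560,210),interpolation=2)]))
E
```

```text
{'clock': 26.333, 'position': [0.484, -0.356, 0.197], 'ft_force': [-0.263, -0.39, 0.448]}
top size_grip 0.71 [573.  59.] sep y -15.3
top lock_grip 0.5 [492. -91.] sep y -154.0
top lock_grip 0.3 [679. 278.] sep y 188.6
scene size_grip 0.52 [578.  48.] sep y -26.8
scene lock_grip 0.68 [540. -46.] sep y -115.3
scene lock_grip 0.5 [ 499. -107.] sep y -170.6
```

View pics/m.png

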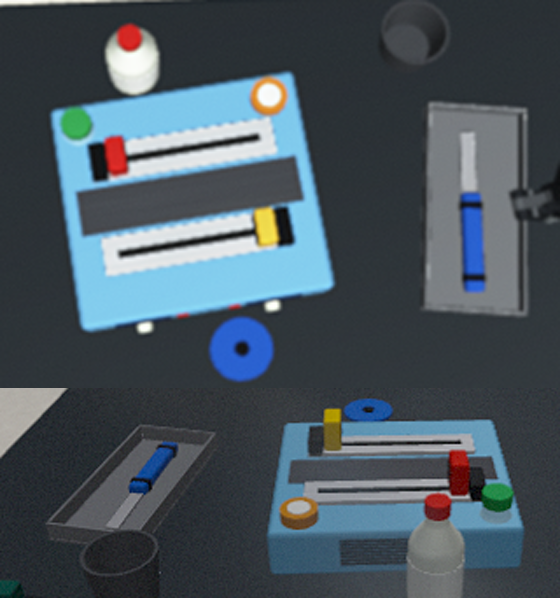

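The final picture shows red at (116,155) against its block, yellow at (266,227) against its own, and the tool flat in the tray. Nothing else in view has moved, and the arm is clear, so I'm handing in.

```bash
python3 -c "
from workcell import manip
print(manip.hand_in())"
```

```text
the job is handed in; nothing more can be done
None
```

The job is done in the order asked and handed in at about 26 s of the 67 s allowed. I laid the pry tool flat in the grey tray, pushed the red size slide home, then pushed the yellow lock slide home.

- **Pushing force:** each slide moved with about 3 N. Each push ended in a creep until the slide stopped dead, at about 15 N for red and 17–18 N for yellow.
- **Final pictures:** both grips sit against their black stop blocks and the tool is flat in the tray. The spool, bottle, jar, tape and cup are where they were. The last pictures I viewed left out the phone and tweezers, but the arm never went near them.
- **Disagreements:** the networks' grip positions differed by about 10–15 mm between the two cameras, and one yellow detection was clearly wrong. For "home" I relied on the contact force and the pictures instead.

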